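Make up a filter press with blank plates and hold it shut

ROBOT

A 6-joint arm with a two-finger parallel gripper is mounted at the origin on a cart in front of the work surface, level with it; the furniture and walls round the work are solid. World frame = base frame: x ahead of the robot, y to its left, z up, the work surface at z = 0. Lengths are in mm, angles in degrees, forces in N, time in s.
With the tool pointing down it reaches from about 350 to 850 mm from the base axis. Payload 8.1 kg.
Tool frame: the origin (TCP) lies midway between the tips of the shut fingers; the grasp point (between the pads) lies 19 mm behind it; z points along the fingers, y is the line along which they close (so a half turn about z gives the same grasp; the last joint's range is limited). The gripper opens to 85 mm and grips with 20 to 120 N. Pads are 22 mm wide; open, the fingers measure 114 mm over their backs; the gripper's body (76 mm by 85 mm) begins 54 mm behind the grasp point. The pads swing forward as they close: fully open they stand 13 mm farther back than shut.
Start: joints at [-82.128, 7.471, 85.268, -0, 87.261, -4.893], TCP at [132.597, -585.169, 231.292] pointing down, gripper open.
Joint ranges: [-169.43, 169.43], [-51.17, 129.36], [1.28, 143.12], [-76.62, 256.62], [0, 156.53], [-152.29, 152.29]. Speed limits (degrees/s): [136.94, 136.94, 159.86, 180, 180, 180].

INTERFACE

Orientations are given as [roll, pitch, yaw] about the fixed x, y, z axes, in that order (R = Rz(yaw) Ry(pitch) Rx(roll)).
In Python, from bench import r gives the robot as it stands. The module is installed in compiled form; this text tells all that it offers.
- The arm moves only by the tool jog_arm, never from a script. Its argument "rows" is a list of rows, each a list of 2 entries, a list of its own where there are three numbers: the shift along the tool's x, y, z in mm, then the turn, a rotation vector about the tool's x, y, z in rad. A call has 1 to 10 rows; each row is the pose to reach, as a shift and turn from the pose commanded when the call began, along the tool's axes at that moment; what a row does not reach only later rows make up. A row lasts 1/10 s, in which the tool goes at most 50 mm and 8.59 degrees, less where a joint would pass 70% of its speed; a pose out of reach is approached as far as the arm can. A call with a gripper value outside its range is refused whole. "grip" is the finger opening in mm, from 0 to 85.4, set as the call begins (left out, the last holds). The fingers move at their own pace and stop on an object; "force" is the grip in N (left out, the last holds). Time passes only in rows, so rows that repeat a pose let the fingers close. It gives the time, the measured TCP pose, the force, the opening and the grip force at its end, in the units of the state.
- r.sense(): the state, without advancing time (a new reading comes with each control period).
- r.snapshot(name): name is "scene" or "top" or "wrist"; returns (picture, depth): 384x512x3 uint8, blue, green, red; 384x512 float32, mm along the optical axis (not along the pixel's ray), 0 where there is no reading.
- r.camera_params(name): a dict with "fx", "fy", "cx", "cy" (pixels), "pose" (4x4, takes a point from camera to world coordinates); the wrist camera has in their place "tool_from_camera" (4x4, takes a point from camera to tool coordinates, whose origin is the TCP and whose axes are the flange's). Camera axes: x right, y down, z forward; pixel columns grow to the right and rows downward; lengths in mm; the calibration is good to about 2 mm. A picture is of the moment at which its call begins: read the wrist's pose just before it. camera_params takes no time and is no camera call.
- r.hand_in(): hands the job in; it is judged then, once.
The state is a dict: "time": time; "joint_pos": joint angles; "qd": joint speeds; "joint_efforts": joint torques, N m; "tool_pos": TCP position; "tcp_rot": TCP orientation; "ft_force": force on the tool from outside, world axes, zero at the start; "wrist_torque": the same for the moment, N m; "finger_gap": finger opening in mm; "grip_force": force on a finger pad.
Only numpy, scipy, OpenCV 4.12 (cv2) and the standard library are available. Lean on these libraries where they do the work, as an engineer would, in place of code of your own. Each camera call takes 0.05 s, during which the arm holds its last target. There are 200 camera calls.

TASK

Make up the plate pack of the small filter press: one at a time, take grey blank plates from the stand and lower them (without dropping them) onto the press's side bars, in the gap between the moving head and the white filter cell, until pushing the head's palm button squeezes the whole pack firmly against the back head (two or three plates, depending on where the back head is clamped; with too few, the head runs into its end stop and the pack stays loose). Leave spare plates hanging in the stand and the other things on the bench alone. Finish while still pushing the button in, with the pack held tight: do not let go of it.

Things in the scene. Friction and masses are not known exactly. Their poses are not given: they have to be found in the camera images.
- press: Bench filter press, fixed: grey base plate 150 x 190 mm, a steel end yoke at each end (yoke tops at z = 104 mm) and two square steel side bars 12 mm wide running along its own y axis at x = -50 and +50 mm, clear width between them 88 mm, tops 91 mm above the bench. Origin: on the bench under the middle of the base; y points from the palm button towards the back head, z up. Plates hang with their ears on the bars, so a hung plate's origin is 91 mm above the bench.
- ram: The moving head with its ram: an steel plate 84 mm wide, 16 mm thick, top at z = 102 mm, that slides along the press's +y when its palm button is pushed, 20 mm at most (end stop). Its origin coincides with the press's origin when it is out, so its y in the press frame is its travel. A return spring pushes it back out with 2 N at the start and 7 N at full travel; 12 to 20 N on the button squeeze the pack well (4 N must reach the pack beyond the spring).
- ram_face (a point): Centre of the moving head's pressing face, 62 mm above the bench; at the start 30 mm on the -y side of the press origin.
- button (a point): Centre of the palm button's outer face, the place to push along the press's +y: black, 40 mm in diameter, 15 mm thick, slightly domed, 62 mm above the bench, 114 mm on the -y side of the press origin when out. It stands clear of the yoke, with nothing beside it, before it or above it.
- back_head: The back head, an steel plate 84 x 18 mm clamped to the bars by two black thumbscrews (tops at z = 118 mm); it does not move, but where it is clamped along the bars differs from job to job. Origin: at bench height under the middle of its pressing face, which looks to the press's -y.
- cell: The white filter cell, 24 mm thick (y), 118 mm wide over its ears, which hang on the bars; loose, 0.18 to 0.35 kg, hanging within 2 mm of the back head. Origin: mid-thickness, at the underside of its ears; top 10 mm above that. Its free face lies 12 mm on the -y side of the origin. The empty gap from it (pushed back) to the moving head is 28 to 46 mm at the start.
- stand: Stand for blank plates, fixed: base 150 x 150 mm, two white cheeks 12 mm wide at x = -51 and +51 mm with 16 mm wide notches for the ears, notch floors 91 mm above the bench, teeth 8 mm higher; notches 30 mm apart along its y at -45, -15, +15 and +45 mm. Origin: on the bench under its middle.
- blank_1: Grey blank plate 1 of four alike, 10 mm thick (y), 60 g, at the start in the stand's notch at y = -45 mm: the body is 82 mm wide (x) and hangs 59 mm below the ears, its lower 13 mm tapering a little; the ears make it 118 mm wide and are 12 mm high; on top in the middle stands a grip tab 26 mm wide (x), 10 mm thick (y), reaching from 12 to 50 mm above the origin. Origin: middle of the plate at the underside of its ears.
- blank_2: Grey blank plate 2 of four alike, 10 mm thick (y), 60 g, at the start in the stand's notch at y = -15 mm: like blank_1. Hung plates' tabs end 141 mm above the bench: carry the next plate over them. Hung plates can be slid along the bars.
- blank_3: Grey blank plate 3 of four alike, 10 mm thick (y), 60 g, at the start in the stand's notch at y = 15 mm: like blank_1.
- blank_4: Grey blank plate 4 of four alike, 10 mm thick (y), 60 g, at the start in the stand's notch at y = 45 mm: like blank_1.
- beaker: Bystander: purple-stained beaker, 68 mm wide, 63 mm high; leave it alone. Origin: middle of its underside.
- marker: Bystander: white marker pen with blue cap, 125 mm long; leave it alone. Origin: middle of its underside.
- cap: Bystander: black bottle cap, a ring 36 mm wide and 16 mm high, beside the press; leave it alone. Origin: middle of its underside.
There are look-alikes about, which are no part of the job. Leave any red look-alike of the blank_1 alone.

How it is judged (in metres and radians):
On the way, in this order (a step that is already met when the one before it is completed fails the run):
1. a first blank plate hangs on the bars in the gap, let go ((((z of blank_1 in the frame of press between 0.087 and 0.095 m and x of blank_1 in the frame of press between -0.006 and 0.006 m and y of blank_1 in the frame of press between -0.032 and 0.034 m and angle between blank_1's own z axis and vertical below 0.08 rad) and contact force between the fingers and blank_1 below 0.2 N) or ((z of blank_2 in the frame of press between 0.087 and 0.095 m and x of blank_2 in the frame of press between -0.006 and 0.006 m and y of blank_2 in the frame of press between -0.032 and 0.034 m and angle between blank_2's own z axis and vertical below 0.08 rad) and contact force between the fingers and blank_2 below 0.2 N) or ((z of blank_3 in the frame of press between 0.087 and 0.095 m and x of blank_3 in the frame of press between -0.006 and 0.006 m and y of blank_3 in the frame of press between -0.032 and 0.034 m and angle between blank_3's own z axis and vertical below 0.08 rad) and contact force between the fingers and blank_3 below 0.2 N) or ((z of blank_4 in the frame of press between 0.087 and 0.095 m and x of blank_4 in the frame of press between -0.006 and 0.006 m and y of blank_4 in the frame of press between -0.032 and 0.034 m and angle between blank_4's own z axis and vertical below 0.08 rad) and contact force between the fingers and blank_4 below 0.2 N))), for 0.2 s.
2. two blank plates hang in the gap, let go (((((z of blank_1 in the frame of press between 0.087 and 0.095 m and x of blank_1 in the frame of press between -0.006 and 0.006 m and y of blank_1 in the frame of press between -0.032 and 0.034 m and angle between blank_1's own z axis and vertical below 0.08 rad) and contact force between the fingers and blank_1 below 0.2 N) and ((z of blank_2 in the frame of press between 0.087 and 0.095 m and x of blank_2 in the frame of press between -0.006 and 0.006 m and y of blank_2 in the frame of press between -0.032 and 0.034 m and angle between blank_2's own z axis and vertical below 0.08 rad) and contact force between the fingers and blank_2 below 0.2 N)) or (((z of blank_1 in the frame of press between 0.087 and 0.095 m and x of blank_1 in the frame of press between -0.006 and 0.006 m and y of blank_1 in the frame of press between -0.032 and 0.034 m and angle between blank_1's own z axis and vertical below 0.08 rad) and contact force between the fingers and blank_1 below 0.2 N) and ((z of blank_3 in the frame of press between 0.087 and 0.095 m and x of blank_3 in the frame of press between -0.006 and 0.006 m and y of blank_3 in the frame of press between -0.032 and 0.034 m and angle between blank_3's own z axis and vertical below 0.08 rad) and contact force between the fingers and blank_3 below 0.2 N)) or (((z of blank_1 in the frame of press between 0.087 and 0.095 m and x of blank_1 in the frame of press between -0.006 and 0.006 m and y of blank_1 in the frame of press between -0.032 and 0.034 m and angle between blank_1's own z axis and vertical below 0.08 rad) and contact force between the fingers and blank_1 below 0.2 N) and ((z of blank_4 in the frame of press between 0.087 and 0.095 m and x of blank_4 in the frame of press between -0.006 and 0.006 m and y of blank_4 in the frame of press between -0.032 and 0.034 m and angle between blank_4's own z axis and vertical below 0.08 rad) and contact force between the fingers and blank_4 below 0.2 N)) or (((z of blank_2 in the frame of press between 0.087 and 0.095 m and x of blank_2 in the frame of press between -0.006 and 0.006 m and y of blank_2 in the frame of press between -0.032 and 0.034 m and angle between blank_2's own z axis and vertical below 0.08 rad) and contact force between the fingers and blank_2 below 0.2 N) and ((z of blank_3 in the frame of press between 0.087 and 0.095 m and x of blank_3 in the frame of press between -0.006 and 0.006 m and y of blank_3 in the frame of press between -0.032 and 0.034 m and angle between blank_3's own z axis and vertical below 0.08 rad) and contact force between the fingers and blank_3 below 0.2 N)) or (((z of blank_2 in the frame of press between 0.087 and 0.095 m and x of blank_2 in the frame of press between -0.006 and 0.006 m and y of blank_2 in the frame of press between -0.032 and 0.034 m and angle between blank_2's own z axis and vertical below 0.08 rad) and contact force between the fingers and blank_2 below 0.2 N) and ((z of blank_4 in the frame of press between 0.087 and 0.095 m and x of blank_4 in the frame of press between -0.006 and 0.006 m and y of blank_4 in the frame of press between -0.032 and 0.034 m and angle between blank_4's own z axis and vertical below 0.08 rad) and contact force between the fingers and blank_4 below 0.2 N)) or (((z of blank_3 in the frame of press between 0.087 and 0.095 m and x of blank_3 in the frame of press between -0.006 and 0.006 m and y of blank_3 in the frame of press between -0.032 and 0.034 m and angle between blank_3's own z axis and vertical below 0.08 rad) and contact force between the fingers and blank_3 below 0.2 N) and ((z of blank_4 in the frame of press between 0.087 and 0.095 m and x of blank_4 in the frame of press between -0.006 and 0.006 m and y of blank_4 in the frame of press between -0.032 and 0.034 m and angle between blank_4's own z axis and vertical below 0.08 rad) and contact force between the fingers and blank_4 below 0.2 N)))), for 0.2 s.
3. the head is pushed in and squeezes blanks and cell against the back head ((contact force between ram and blank_1 above 4 N or contact force between ram and blank_2 above 4 N or contact force between ram and blank_3 above 4 N or contact force between ram and blank_4 above 4 N) and (contact force between cell and blank_1 above 4 N or contact force between cell and blank_2 above 4 N or contact force between cell and blank_3 above 4 N or contact force between cell and blank_4 above 4 N) and contact force between cell and back_head above 4 N and contact force between any of the fingers, the arm and ram above 4 N), for 0.3 s.
At the end, for the whole second after the job is handed in: The robot holds the ram pushed in; over 4 N passes from head to blanks, to the cell and to the back head. Every blank hangs upright (0.08 rad) on the bars in the gap (6 mm sideways, 4 mm in height) or in the stand; the cell hangs on its bars; the head is still (all of step 3 and ((z of blank_1 in the frame of press between 0.087 and 0.095 m and x of blank_1 in the frame of press between -0.006 and 0.006 m and y of blank_1 in the frame of press between -0.032 and 0.034 m and angle between blank_1's own z axis and vertical below 0.08 rad) or (z of blank_1 in the frame of stand between 0.085 and 0.097 m and x of blank_1 in the frame of stand between -0.012 and 0.012 m and y of blank_1 in the frame of stand between -0.06 and 0.06 m and angle between blank_1's own z axis and vertical below 0.15 rad)) and ((z of blank_2 in the frame of press between 0.087 and 0.095 m and x of blank_2 in the frame of press between -0.006 and 0.006 m and y of blank_2 in the frame of press between -0.032 and 0.034 m and angle between blank_2's own z axis and vertical below 0.08 rad) or (z of blank_2 in the frame of stand between 0.085 and 0.097 m and x of blank_2 in the frame of stand between -0.012 and 0.012 m and y of blank_2 in the frame of stand between -0.06 and 0.06 m and angle between blank_2's own z axis and vertical below 0.15 rad)) and ((z of blank_3 in the frame of press between 0.087 and 0.095 m and x of blank_3 in the frame of press between -0.006 and 0.006 m and y of blank_3 in the frame of press between -0.032 and 0.034 m and angle between blank_3's own z axis and vertical below 0.08 rad) or (z of blank_3 in the frame of stand between 0.085 and 0.097 m and x of blank_3 in the frame of stand between -0.012 and 0.012 m and y of blank_3 in the frame of stand between -0.06 and 0.06 m and angle between blank_3's own z axis and vertical below 0.15 rad)) and ((z of blank_4 in the frame of press between 0.087 and 0.095 m and x of blank_4 in the frame of press between -0.006 and 0.006 m and y of blank_4 in the frame of press between -0.032 and 0.034 m and angle between blank_4's own z axis and vertical below 0.08 rad) or (z of blank_4 in the frame of stand between 0.085 and 0.097 m and x of blank_4 in the frame of stand between -0.012 and 0.012 m and y of blank_4 in the frame of stand between -0.06 and 0.06 m and angle between blank_4's own z axis and vertical below 0.15 rad)) and z of cell in the frame of press between 0.087 and 0.095 m and angle between cell's own z axis and vertical below 0.08 rad and linear speed of ram below 0.01 m/s); the arm keeps its last pose, push and grip.
It fails at once if a loose thing on the bench (beaker, marker, bottle cap) is pushed more than 20 mm (distance of any of beaker, marker, cap from where it was at the start of the episode above 0.02 m).
It fails at once if a blank plate or the filter cell falls off its bars towards the bench (height (world z) of any of blank_1, blank_2, blank_3, blank_4, cell below 0.07 m).
It fails at once if a blank plate is dropped into the press from a height ((horizontal distance between blank_1 and press below 0.08 m and height (world z) of blank_1 below 0.14 m and linear speed of blank_1 above 0.6 m/s) or (horizontal distance between blank_2 and press below 0.08 m and height (world z) of blank_2 below 0.14 m and linear speed of blank_2 above 0.6 m/s) or (horizontal distance between blank_3 and press below 0.08 m and height (world z) of blank_3 below 0.14 m and linear speed of blank_3 above 0.6 m/s) or (horizontal distance between blank_4 and press below 0.08 m and height (world z) of blank_4 below 0.14 m and linear speed of blank_4 above 0.6 m/s)).
It also fails if it takes over 72 s, if anything falls off the work surface, if the arm or the gripper's body presses on something with over 40 N, if the wrist force passes 120 N, or if a joint passes its speed limit or range.

## Working session

There is one attempt and no reset: what is moved stays moved. The work goes in short steps, Python scripts to look and compute and a tool call to move; the robot and the scene stay as the last step left them, time stands still between calls to the robot, and variables do not carry over. Pictures are saved under pics/ and viewed, at most 10 in all, crops included, and the job is handed in when it is done.

Besides the shell and the picture viewer there is one more tool, called after ">>>" in YAML: its name, and indented under it one key for each argument. jog_arm: Moves the arm, as the interface text tells. Its arguments: {"type":"object","properties":{"rows":{"type":"array"},"grip":{"type":"number"},"force":{"type":"number"}},"required":["rows"]}

```bash
mkdir -p pics
python3 - <<'E'
from bench import r
import cv2,numpy as np
s=r.sense();print({k:np.round(v,3).tolist() for k,v in s.items()})
for n in("scene","top"):
    p,d=r.snapshot(n);cv2.imwrite(f"pics/{n}0.png",p);np.save(f"{n}0.npy",d)
    c=r.camera_params(n);print(n,c["fx"],c["cx"],c["cy"],np.round(c["pose"],3).tolist())
print(r.camera_params("wrist"))
E
```

```text
{'time': 0.0, 'joint_pos': [-82.13, 7.514, 85.331, 0.002, 87.26, -4.893], 'qd': [0.045, -0.063, -0.032, -0.039, -0.005, 0.023], 'joint_efforts': [-0.002, -56.94, -50.055, -0.001, 0.014, 0.0], 'tool_pos': [132.512, -584.62, 230.24], 'tcp_rot': [-179.895, -0.011, 12.763], 'ft_force': [-0.247, -0.226, 0.229], 'wrist_torque': [0.054, 0.022, 0.037], 'grip_force': 0.0, 'finger_gap': 85.252}
scene 363.1054983029867 252.7952746797635 189.0364929804674 [[-0.77, -0.504, 0.392, 195.961], [-0.639, 0.597, -0.486, 586.077], [0.011, -0.624, -0.781, 854.212], [0.0, 0.0, 0.0, 1.0]]
top 364.6385564536195 254.41195845601692 191.38317036998433 [[-0.025, -0.991, 0.128, 444.618], [-1.0, 0.026, 0.006, 100.758], [-0.009, -0.128, -0.992, 1056.002], [0.0, 0.0, 0.0, 1.0]]
{'fx': 345.88983506873313, 'fy': 345.88983506873313, 'cx': 262.1056857998186, 'cy': 193.25119814824154, 'tool_from_camera': array([[ 8.10452576e-05, -9.65112636e-01, -2.61835049e-01,
         6.67789093e+01],
       [ 9.99999951e-01, -1.21628895e-06,  3.14011092e-04,
         3.83657295e-02],
       [-3.03374539e-04, -2.61835061e-01,  9.65112589e-01,
        -1.43353080e+02],
       [ 0.00000000e+00,  0.00000000e+00,  0.00000000e+00,
         1.00000000e+00]])}
```

View pics/scene0.png

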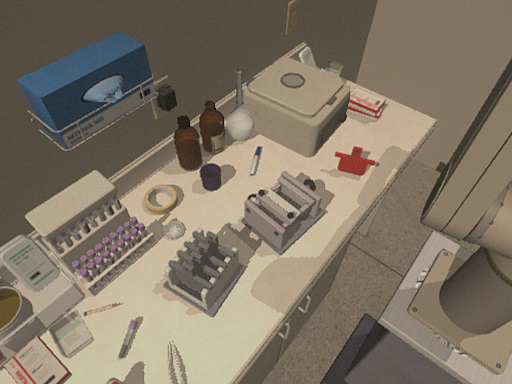

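View pics/top0.png

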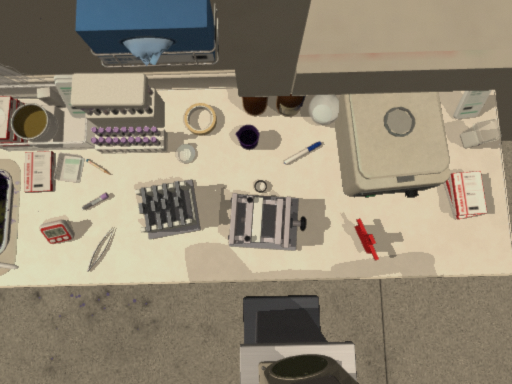

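```bash
cat > h.py <<'E'
from bench import r
import cv2,numpy as np
from scipy.spatial.transform import Rotation as R
def tcp():
    s=r.sense();T=np.eye(4);T[:3,:3]=R.from_euler('xyz',s["tcp_rot"],degrees=True).as_matrix();T[:3,3]=s["tool_pos"];return T
def cloud(d,c,pose):
    v,u=np.indices(d.shape)
    P=np.stack([(u-c["cx"])/c["fx"]*d,(v-c["cy"])/c["fy"]*d,d],-1)
    return P@pose[:3,:3].T+pose[:3,3]
def ray(u,v,z,c,pose):
    q=pose[:3,:3]@np.array([(u-c["cx"])/c["fx"],(v-c["cy"])/c["fy"],1]);o=pose[:3,3]
    return o+q*(z-o[2])/q[2]
def wrist(name):
    T=tcp();p,d=r.snapshot("wrist");c=r.camera_params("wrist");P=T@c["tool_from_camera"]
    cv2.imwrite(f"pics/{name}.png",p);np.savez(name,d=d,P=P,p=p);return p,d,c,P
E
python3 - <<'E'
from h import *
c=r.camera_params("top")
for n,u,v,z in[("stand",169,207,95),("press",264,220,95),("button",303,223,62),("cap",261,186,10),("marker",303,153,5),("beaker",248,137,60)]:print(n,ray(u,v,z,c,c["pose"]).round())
W=cloud(np.load("top0.npy"),c,c["pose"])
for n,(a,b,e,f) in dict(stand=(135,175,205,240),press=(222,190,312,252)).items():
    w=W[b:f,a:e].reshape(-1,3);h=w[w[:,2]>75];print(n,h.min(0).round(),h.max(0).round(),len(h),cv2.minAreaRect(h[:,:2].astype(np.float32)))
E
```

```text
stand [533. 334.  95.]
press [492.  83.  95.]
button [483. -23.  62.]
cap [595.  87.  10.]
marker [691. -39.   5.]
beaker [728. 121.  60.]
stand [445. 101.  75.] [ 603.  424. 1056.] 1562 ((529.2749633789062, 260.6871337890625), (333.49371337890625, 140.56394958496094), 84.9608383178711)
press [421. -30.  75.] [ 565.  179. 1056.] 1979 ((490.788818359375, 72.48725128173828), (204.65609741210938, 131.32537841796875), 84.47502899169922)
```

>>> jog_arm:
  rows:
    - [[40,-25,-10],[0,0,0.03]]
    - [[85,-53,-20],[0,0,0.06]]
    - [[125,-80,-30],[0,0,0.1]]
    - [[170,-106,-40],[0,0,0.13]]
    - [[210,-132,-40],[0,0,0.16]]
    - [[255,-160,-40],[0,0,0.2]]
    - [[300,-187,-40],[0,0,0.223]]
    - [[343,-214,-40],[0,0,0.223]]
    - [[367,-265,-40],[0,0,0.223]]
    - [[385,-310,-40],[0,0,0.223]]

```text
time: 1.1
tool_pos: [437.7, -208.8, 270.5]
tcp_rot: [-180.0, 0.1, 0.0]
ft_force: [0.5, 0.5, 0.7]
finger_gap: 85.2
grip_force: 0.0
```

>>> jog_arm:
  rows:
    - [[5,-49,0],[0,0,0]]
    - [[10,-98,0],[0,0,0]]
    - [[15,-147,0],[0,0,0]]
    - [[20,-196,0],[0,0,0]]
    - [[25,-245,0],[0,0,0]]
    - [[30,-294,0],[0,0,0]]
    - [[35,-343,0],[0,0,0]]
    - [[40,-390,0],[0,0,0]]
    - [[50,-410,0],[0,0,0]]
    - [[50,-410,0],[0,0,0]]

```text
time: 2.1
tool_pos: [486.9, 202.0, 270.4]
tcp_rot: [-180.0, 0.1, 0.2]
ft_force: [-1.3, -1.5, -0.9]
finger_gap: 85.6
grip_force: 0.0
```

```bash
python3 -c "
from h import *
print(tcp().round(2));p=wrist('w1')[0];cv2.imwrite('pics/w1b.png',cv2.resize(p,(800,600),interpolation=cv2.INTER_CUBIC))"
```

```text
[[  1.     0.    -0.   486.91]
 [  0.    -1.     0.   201.95]
 [ -0.    -0.    -1.   270.43]
 [  0.     0.     0.     1.  ]]
```

View pics/w1b.png

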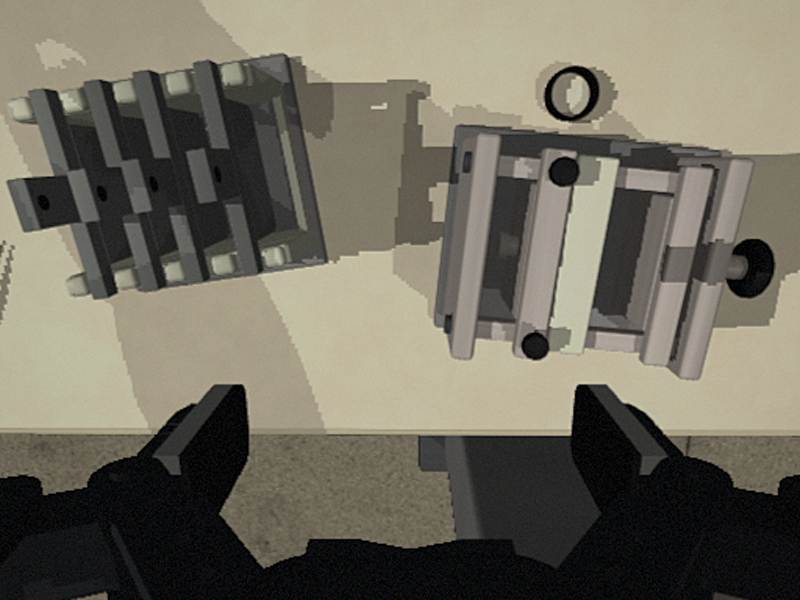

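Run:
```python
from h import *
f=np.load('w1.npz');c=r.camera_params("wrist");W=cloud(f['d'],c,f['P']);p=f['p']
# stand tabs
m=(W[...,2]>134)&(W[...,2]<147);m[:, 215:]=0;m[230:]=0
n,l,st,_=cv2.connectedComponentsWithStats(m.astype(np.uint8))
for i in range(1,n):
    if st[i,4]>30:
        w=W[l==i];print("tab",w.mean(0).round(1),len(w),cv2.minAreaRect(w[:,:2].astype(np.float32)))
# ears z~103
m=(W[...,2]>99)&(W[...,2]<107);ms=m.copy();ms[:,215:]=0;ms[230:]=0
n,l,st,_=cv2.connectedComponentsWithStats(ms.astype(np.uint8))
for i in range(1,n):
    if st[i,4]>60:
        w=W[l==i];print("bar",w.mean(0).round(1),len(w),cv2.minAreaRect(w[:,:2].astype(np.float32)))
mp=m.copy();mp[:,:270]=0;mp[250:]=0
w=W[mp];best=None
for a in np.arange(-15,15,.25):
    t=np.radians(a);y=-np.sin(t)*w[:,0]+np.cos(t)*w[:,1]
    h=np.histogram(y,np.arange(y.min(),y.max()+1,1))[0];s=(h**2).sum()
    if best is None or s>best[0]:best=(s,a)
a=best[1];t=np.radians(a);print("yaw",a)
x=np.cos(t)*w[:,0]+np.sin(t)*w[:,1];y=-np.sin(t)*w[:,0]+np.cos(t)*w[:,1]
for k in range(int(y.min()),int(y.max())+1,2):
    q=(y>=k)&(y<k+2)
    if q.sum()>3:print(k,q.sum(),x[q].min().round(),x[q].max().round(),np.median(w[q,2]).round(1),p[mp][q].mean(0).round())
```

```text
tab [543.8 303.2 141. ] 559 ((543.5004272460938, 303.96783447265625), (26.11121368408203, 11.058954238891602), 10.359068870544434)
tab [538.8 335.7 140.6] 593 ((538.51171875, 336.77685546875), (25.83595848083496, 10.959857940673828), 9.40569019317627)
tab [534.  362.4 140.5] 609 ((533.6923217773438, 363.6370544433594), (25.866199493408203, 11.3634672164917), 9.054481506347656)
tab [529.3 392.7 140.2] 645 ((528.98779296875, 394.0087890625), (26.00408172607422, 11.796526908874512), 6.337491035461426)
bar [547.1 303.8 103.4] 1453 ((543.3649291992188, 304.3652648925781), (117.77660369873047, 11.138691902160645), 8.753287315368652)
bar [595.8 298.6  99.9] 139 ((595.80078125, 298.55609130859375), (10.232945442199707, 12.311823844909668), 6.607028961181641)
bar [541.7 338.3 102.9] 1755 ((537.24462890625, 343.5946350097656), (117.92433166503906, 24.85870933532715), 8.771174430847168)
bar [591.4 328.   99.9] 139 ((591.5476684570312, 327.8020935058594), (10.016703605651855, 12.432690620422363), 6.338613510131836)
bar [570.4 368.6 103.3] 763 ((569.4578247070312, 369.4757385253906), (45.70803833
[... 2594 characters left out ...]
[138. 147. 155.]
163 211 437.0 544.0 104.8 [145. 154. 162.]
165 217 438.0 544.0 104.8 [146. 155. 164.]
167 221 438.0 544.0 104.7 [146. 155. 163.]
169 226 422.0 544.0 104.8 [144. 153. 161.]
171 231 421.0 544.0 104.8 [141. 151. 158.]
173 264 421.0 544.0 104.7 [138. 146. 154.]
175 318 421.0 544.0 104.6 [138. 146. 154.]
177 280 422.0 544.0 102.8 [115. 122. 129.]
201 81 418.0 544.0 102.7 [72. 77. 79.]
203 282 417.0 548.0 104.2 [103. 109. 115.]
205 327 415.0 549.0 104.8 [140. 148. 156.]
207 327 417.0 549.0 104.8 [137. 145. 153.]
209 321 416.0 549.0 104.8 [137. 146. 153.]
211 319 416.0 549.0 104.7 [140. 148. 156.]
213 337 417.0 548.0 104.4 [141. 150. 158.]
215 277 417.0 548.0 102.7 [122. 130. 137.]
```

>>> jog_arm:
  rows:
    - [[6,-10,10],[0,0,-0.14]]
    - [[12,-20,20],[0,0,-0.28]]
    - [[18,-30,30],[0,0,-0.42]]
    - [[24,-40,40],[0,0,-0.56]]
    - [[30,-50,50],[0,0,-0.7]]
    - [[36,-60,60],[0,0,-0.84]]
    - [[42,-70,70],[0,0,-0.98]]
    - [[48,-80,70],[0,0,-1.12]]
    - [[52,-90,70],[0,0,-1.26]]
    - [[56,-102,70],[0,0,-1.4]]
  grip: 45
  force: 40

```text
time: 3.15
tool_pos: [543.4, 299.7, 201.0]
tcp_rot: [-180.0, 0.1, 80.4]
ft_force: [0.3, -0.5, -1.0]
finger_gap: 44.9
grip_force: 0.0
```

>>> jog_arm:
  rows:
    - [[0,0,0],[0,0,-0.14]]
    - [[0,0,0],[0,0,-0.28]]
    - [[0,0,0],[0,0,-0.321]]
    - [[0,0,0],[0,0,-0.321]]

```text
time: 3.55
tool_pos: [543.2, 299.7, 201.1]
tcp_rot: [-180.0, 0.0, 98.5]
ft_force: [-1.2, 0.3, -0.6]
finger_gap: 45.3
grip_force: 0.0
```

```bash
python3 -c "
from h import *
print(tcp().round(2), r.sense()['tcp_rot']);p=wrist('w2')[0];cv2.imwrite('pics/w2b.png',cv2.resize(p,(800,600),interpolation=cv2.INTER_CUBIC))"
```

```text
[[-1.5000e-01  9.9000e-01 -0.0000e+00  5.4320e+02]
 [ 9.9000e-01  1.5000e-01 -0.0000e+00  2.9969e+02]
 [-0.0000e+00 -0.0000e+00 -1.0000e+00  2.0110e+02]
 [ 0.0000e+00  0.0000e+00  0.0000e+00  1.0000e+00]] [-1.79961358e+02  2.87818903e-02  9.85446610e+01]
```

View pics/w2b.png

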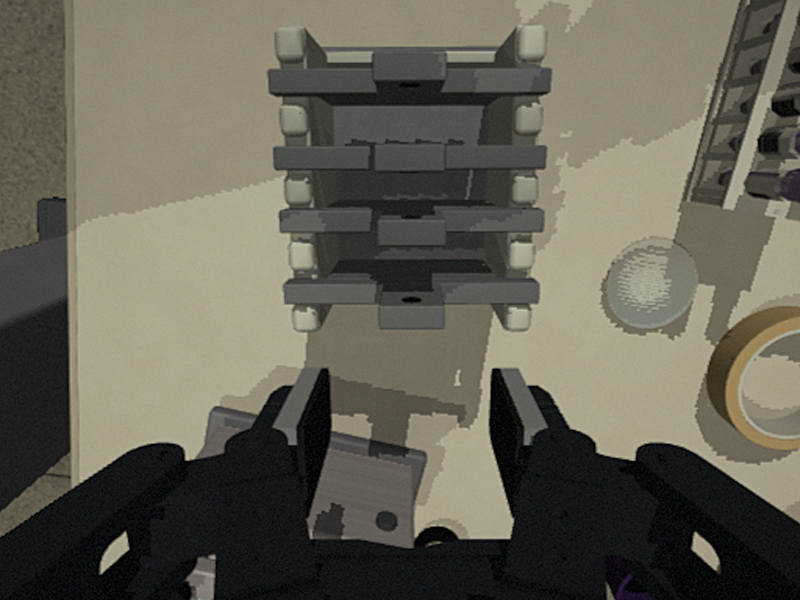

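Run:
```python
from h import *
f=np.load('w2.npz');c=r.camera_params("wrist");W=cloud(f['d'],c,f['P'])
m=(W[...,2]>137)&(W[...,2]<145);m[212:]=0
n,l,st,_=cv2.connectedComponentsWithStats(m.astype(np.uint8))
for i in range(1,n):
    if st[i,4]>30:
        w=W[l==i];print("tab",w.mean(0).round(1),len(w),cv2.minAreaRect(w[:,:2].astype(np.float32)))
```

```text
tab [529.3 394.4 141.5] 984 ((529.19921875, 394.42108154296875), (25.732540130615234, 10.36107349395752), 8.487983703613281)
tab [533.8 364.4 141.7] 831 ((534.1719360351562, 364.2670593261719), (25.666431427001953, 9.93894100189209), 8.554420471191406)
tab [538.8 337.8 141.5] 792 ((538.8649291992188, 337.7411804199219), (25.4905948638916, 10.444697380065918), 8.417176246643066)
tab [543.7 305.4 141.5] 718 ((543.8353881835938, 304.95843505859375), (25.36075782775879, 10.537906646728516), 7.1873884201049805)
```

>>> jog_arm:
  rows:
    - [[5,1,10],[0,0,0]]
    - [[5,1,40],[0,0,0]]
    - [[5,1,65],[0,0,0]]
    - [[5,1,80],[0,0,0]]
    - [[5,1,89],[0,0,0]]
    - [[5,1,89],[0,0,0]]

```text
time: 4.2
tool_pos: [542.6, 305.8, 110.8]
tcp_rot: [-179.9, 0.0, 98.6]
ft_force: [-0.3, -0.3, 0.0]
finger_gap: 44.8
grip_force: 0.0
```

>>> jog_arm:
  rows:
    - [[0,0,0],[0,0,0]]
    - [[0,0,0],[0,0,0]]
    - [[0,0,0],[0,0,0]]
    - [[0,0,0],[0,0,0]]
    - [[0,0,0],[0,0,0]]
  grip: 10
  force: 40

```text
time: 4.7
tool_pos: [544.3, 306.7, 113.8]
tcp_rot: [179.9, -0.0, 98.6]
ft_force: [1.2, -0.1, 5.5]
finger_gap: 25.1
grip_force: 40.8
```

>>> jog_arm:
  rows:
    - [[0,0,-10],[0,0,0]]
    - [[0,0,-30],[0,0,0]]
    - [[0,0,-60],[0,0,0]]
    - [[0,0,-95],[0,0,0]]
    - [[-25,-10,-125],[0,0,0.04]]
    - [[-65,-25,-125],[0,0,0.08]]
    - [[-105,-41,-125],[0,0,0.12]]
    - [[-145,-57,-125],[0,0,0.17]]
    - [[-185,-73,-125],[0,0,0.21]]
    - [[-204,-81,-125],[0,0,0.241]]

```text
time: 5.7
tool_pos: [492.8, 89.6, 237.7]
tcp_rot: [-180.0, 0.1, 84.6]
ft_force: [1.2, 0.3, -0.4]
finger_gap: 24.7
grip_force: 40.1
```

>>> jog_arm:
  rows:
    - [[10,-2,0],[0,0,0]]
    - [[10,-2,0],[0,0,0]]
    - [[10,-2,0],[0,0,0]]

```text
time: 6.0
tool_pos: [492.7, 103.2, 237.5]
tcp_rot: [180.0, -0.0, 84.9]
ft_force: [0.1, -1.2, -0.3]
finger_gap: 25.4
grip_force: 40.1
```

```bash
python3 -c "
from h import *
print(tcp().round(3).tolist(), r.sense()['tcp_rot']);p=wrist('w3')[0];cv2.imwrite('pics/w3b.png',cv2.resize(p,(800,600),interpolation=cv2.INTER_CUBIC))"
```

```text
[[0.089, 0.996, 0.0, 492.691], [0.996, -0.089, 0.0, 103.213], [0.0, 0.0, -1.0, 237.514], [0.0, 0.0, 0.0, 1.0]] [ 1.79997508e+02 -1.19063356e-02  8.48667080e+01]
```

View pics/w3b.png

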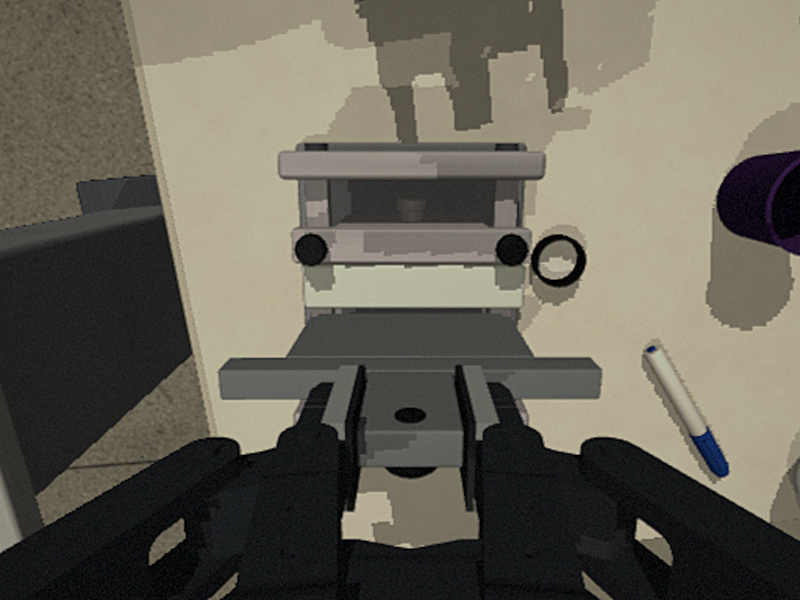

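```bash
cat >> h.py <<'E'
def frame(W,yaw=-5.25):
    t=np.radians(yaw);return np.cos(t)*W[...,0]+np.sin(t)*W[...,1],-np.sin(t)*W[...,0]+np.cos(t)*W[...,1],W[...,2]
E
python3 - <<'E'
from h import *
f=np.load('w3.npz');c=r.camera_params("wrist");W=cloud(f['d'],c,f['P']);p=f['p'].astype(int)
X,Y,Z=frame(W)
tx,ty,_=frame(tcp()[:3,3]);print("tcp",tx,ty)
w=p.min(-1)>130
m=(Z>97)&(Z<107)
for n,sl in dict(yoke=slice(96,115),head=slice(146,168),cell=slice(170,196)).items():
    q=np.zeros_like(m);q[sl,185:345]=1;q&=m
    rect=cv2.minAreaRect(W[q][:,:2].astype(np.float32));print(n,np.percentile(X[q],[1,99]).round(1),np.percentile(Y[q],[2,98]).round(1),Z[q].mean().round(1),rect[1:])
q=np.zeros_like(m);q[228:256,140:385]=1;q&=(Z>200)&(Z<245)
h=np.histogram(Z[q],range(200,246,2));print(h[0])
q2=q&(Z>223)&(Z<232);print("ear",np.percentile(X[q2],[1,99]),np.percentile(Y[q2],[2,98]),Z[q2].mean(),cv2.minAreaRect(W[q2][:,:2].astype(np.float32)))
q=np.zeros_like(m);q[270:300,232:296]=1;q&=(Z>255)&(Z<275);print("tab",X[q].min(),X[q].max(),Y[q].min(),Y[q].max(),Z[q].mean(),q.sum())
E
```

```text
tcp 481.1925964665206 147.9068279031848
yoke [422.9 544.2] [203.1 216. ] 104.5 ((12.901422500610352, 124.55570220947266), 84.8713150024414)
head [422.3 543.2] [161.2 177.9] 104.6 ((17.16420555114746, 124.05937194824219), 84.87235260009766)
cell [426.5 541.3] [136.9 158. ] 101.8 ((22.10622787475586, 118.09955596923828), 84.90320587158203)
[   0    0    0    0    0    0    7  142  239  325  366  342  365 2260
  458  102  101   89  102  122  104  175]
ear [424.10246682 539.62722856] [141.84393282 151.51074475] 227.0760916817758 ((493.5151062011719, 101.7960205078125), (10.88465690612793, 118.1840591430664), 85.21332550048828)
tab 470.11730023332774 494.5217852402723 137.02917760718725 152.1539108580992 264.8923629846619 1851
```

>>> jog_arm:
  rows:
    - [[-12,1,0],[0,0,0]]
    - [[-21,1.5,10],[0,0,0]]
    - [[-21,1.5,30],[0,0,0]]
    - [[-21,1.5,50],[0,0,0]]
    - [[-21,1.5,65],[0,0,0]]
    - [[-21,1.5,80],[0,0,0]]
    - [[-21,1.5,95],[0,0,0]]
    - [[-21,1.5,110],[0,0,0]]
    - [[-21,1.5,119],[0,0,0]]
    - [[-21,1.5,121],[0,0,0]]

```text
time: 7.05
tool_pos: [491.4, 81.5, 114.7]
tcp_rot: [-179.9, 0.0, 84.8]
ft_force: [0.4, 0.5, -0.0]
finger_gap: 25.5
grip_force: 40.1
```

>>> jog_arm:
  rows:
    - [[0,0,1],[0,0,0]]
    - [[0,0,2],[0,0,0]]
    - [[0,0,3],[0,0,0]]
    - [[0,0,4],[0,0,0]]

```text
time: 7.45
tool_pos: [493.0, 81.6, 113.7]
tcp_rot: [179.9, -0.0, 84.8]
ft_force: [-5.4, -0.1, 14.0]
finger_gap: 25.3
grip_force: 41.9
```

>>> jog_arm:
  rows:
    - [[0,0,-1],[0,0,0]]
    - [[0,0,-1],[0,0,0]]
    - [[0,0,-1],[0,0,0]]
  grip: 45

```text
time: 7.75
tool_pos: [492.4, 81.5, 113.4]
tcp_rot: [180.0, -0.0, 84.8]
ft_force: [0.1, -0.2, -0.1]
finger_gap: 45.3
grip_force: 0.0
```

>>> jog_arm:
  rows:
    - [[0,0,-10],[0,0,0]]
    - [[0,0,-40],[0,0,0]]
    - [[0,0,-80],[0,0,0]]
    - [[0,0,-90],[0,0,0]]
    - [[0,0,-90],[0,0,0]]
    - [[0,0,-90],[0,0,0]]

```text
time: 8.35
tool_pos: [492.0, 81.5, 202.7]
tcp_rot: [-180.0, 0.0, 84.8]
ft_force: [0.2, 0.3, -0.0]
finger_gap: 44.8
grip_force: 0.0
```

```bash
python3 -c "
from h import *
print(r.sense()['tool_pos'], r.sense()['tcp_rot']);p=wrist('w4')[0];cv2.imwrite('pics/w4b.png',cv2.resize(p,(800,600),interpolation=cv2.INTER_CUBIC))
f=np.load('w4.npz');c=r.camera_params('wrist');W=cloud(f['d'],c,f['P']);X,Y,Z=frame(W)
q=(Z>136)&(Z<146)&(abs(X-482)<20)&(Y>95)&(Y<150);print('tab',X[q].min(),X[q].max(),np.percentile(Y[q],[2,50,98]),Z[q].mean())"
```

```text
[492.00031267  81.479872   202.72357181] [-1.79970207e+02  3.54396312e-03  8.47869259e+01]
tab 471.58800182640175 496.85477986947865 [120.19690984 125.71254747 129.86761856] 141.3006354953787
```

View pics/w4b.png

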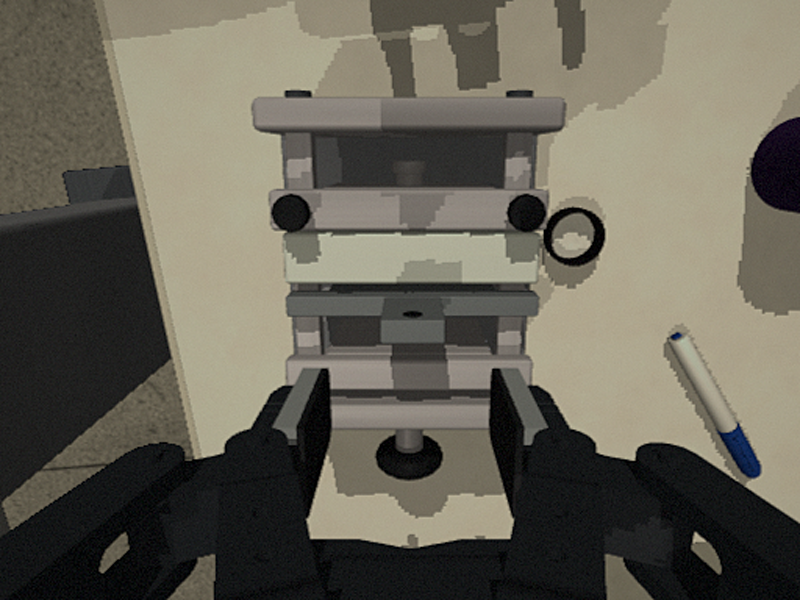

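>>> jog_arm:
  rows:
    - [[30,3,0],[0,0,-0.03]]
    - [[75,7,0],[0,0,-0.07]]
    - [[120,11,0],[0,0,-0.12]]
    - [[165,15,0],[0,0,-0.17]]
    - [[205,19,0],[0,0,-0.21]]
    - [[240,22,0],[0,0,-0.24]]
    - [[260,23.5,20],[0,0,-0.24]]
    - [[260,23.5,50],[0,0,-0.24]]
    - [[260,23.5,75],[0,0,-0.24]]
    - [[260,23.5,89],[0,0,-0.24]]

```text
time: 9.4
tool_pos: [536.6, 337.2, 109.0]
tcp_rot: [-179.6, 0.1, 98.6]
ft_force: [-0.5, 0.1, -0.4]
finger_gap: 45.0
grip_force: 0.0
```

>>> jog_arm:
  rows:
    - [[0,0,0],[0,0,0]]
    - [[0,0,0],[0,0,0]]

```text
time: 9.6
tool_pos: [539.3, 338.1, 114.3]
tcp_rot: [-180.0, 0.0, 98.5]
ft_force: [-0.3, 0.8, 0.0]
finger_gap: 45.1
grip_force: 0.0
```

Close, then lift and carry towards the press.

>>> jog_arm:
  rows:
    - [[0,0,0],[0,0,0]]
    - [[0,0,0],[0,0,0]]
    - [[0,0,0],[0,0,0]]
    - [[0,0,0],[0,0,0]]
    - [[0,0,0],[0,0,0]]
  grip: 10
  force: 40

```text
time: 10.1
tool_pos: [540.6, 338.8, 116.4]
tcp_rot: [179.8, -0.1, 98.5]
ft_force: [0.7, -0.1, 6.2]
finger_gap: 25.1
grip_force: 40.0
```

>>> jog_arm:
  rows:
    - [[0,0,-10],[0,0,0]]
    - [[0,0,-30],[0,0,0]]
    - [[0,0,-60],[0,0,0]]
    - [[0,0,-95],[0,0,0]]
    - [[0,0,-125],[0,0,0]]
    - [[0,0,-135],[0,0,0]]
    - [[0,0,-135],[0,0,0]]

```text
time: 10.8
tool_pos: [540.2, 338.8, 251.6]
tcp_rot: [179.8, -0.1, 98.5]
ft_force: [1.3, 0.3, -0.8]
finger_gap: 25.4
grip_force: 39.4
```

>>> jog_arm:
  rows:
    - [[-30,-10,0],[0,0,0.02]]
    - [[-75,-25,0],[0,0,0.06]]
    - [[-120,-40,0],[0,0,0.1]]
    - [[-165,-55,0],[0,0,0.15]]
    - [[-205,-68,0],[0,0,0.19]]
    - [[-240,-80,0],[0,0,0.22]]
    - [[-265,-88.5,0],[0,0,0.24]]
    - [[-265,-88.5,0],[0,0,0.24]]
    - [[-265,-88.5,0],[0,0,0.24]]

```text
time: 11.7
tool_pos: [490.3, 62.8, 247.3]
tcp_rot: [-179.8, -0.0, 84.7]
ft_force: [0.2, 0.1, -1.9]
finger_gap: 24.9
grip_force: 39.5
```

Run:
```python
from h import *
s=r.sense();print(s['tool_pos'],s['tcp_rot'],frame(s['tool_pos']))
p,d,c,P=wrist('w5');W=cloud(d,c,P);X,Y,Z=frame(W)
rows,cols=np.indices(d.shape)
zo=s['tool_pos'][2]-112+103  # ear-top height expected
q=(abs(Z-zo)<5)&(Y>80)&(Y<135)&(abs(X-483)>28)&(abs(X-483)<62)
w=W[q][:,:2].astype(np.float32);rc=cv2.minAreaRect(w);print('ear',frame(np.r_[rc[0],0]),rc[1:],Z[q].mean(),np.percentile(X[q],[1,99]),np.percentile(Y[q],[2,98]))
q=(Z>136)&(Z<146)&(abs(X-482)<20)&(Y>110)&(Y<150)
if q.sum()>20:print('tab1',X[q].min(),X[q].max(),np.percentile(Y[q],[2,50,98]))
f=np.load('w4.npz');W=cloud(f['d'],c,f['P']);X,Y,Z=frame(W)
for lo,hi in((85,115),(130,165)):
  q=(Z>98)&(Z<106)&(abs(X-483)>18)&(abs(X-483)<36)&(Y>lo)&(Y<hi);print(np.percentile(Y[q],[0.5,2,98,99.5]).round(1),Z[q].mean().round(1))
```

```text
[490.27353654  62.77757184 247.33345548] [-1.79835060e+02 -3.61067177e-03  8.47114137e+01] (np.float64(482.4725541091479), np.float64(107.37503756499616), array(247.33345548))
ear (np.float64(483.12722957499386), np.float64(106.73179286223959), array(0.)) ((10.491364479064941, 117.99945068359375), 84.81774139404297) 234.61711248124817 [425.0914793  541.11524414] [102.10945724 111.64238384]
tab1 471.6540445761748 496.7095286064623 [119.88203224 125.23847509 129.71431073]
[85.1 85.4 97.6 97.8] 102.5
[135.  135.3 164.5 164.6] 102.2
```

>>> jog_arm:
  rows:
    - [[0,1,10],[0,0,0]]
    - [[0,1,35],[0,0,0]]
    - [[0,1,55],[0,0,0]]
    - [[0,1,70],[0,0,0]]
    - [[0,1,85],[0,0,0]]
    - [[0,1,100],[0,0,0]]
    - [[0,1,115],[0,0,0]]
    - [[0,1,125],[0,0,0]]
    - [[0,1,128],[0,0,0]]
    - [[0,1,128],[0,0,0]]

```text
time: 12.75
tool_pos: [492.0, 63.0, 120.9]
tcp_rot: [-180.0, 0.0, 84.8]
ft_force: [0.2, -0.3, -0.7]
finger_gap: 25.2
grip_force: 39.5
```

>>> jog_arm:
  rows:
    - [[0,0,1],[0,0,0]]
    - [[0,0,2],[0,0,0]]
    - [[0,0,3],[0,0,0]]
    - [[0,0,4],[0,0,0]]

```text
time: 13.15
tool_pos: [492.5, 63.0, 117.6]
tcp_rot: [179.9, -0.0, 84.8]
ft_force: [0.8, 0.7, 0.3]
finger_gap: 24.8
grip_force: 39.6
```

>>> jog_arm:
  rows:
    - [[0,0,1],[0,0,0]]
    - [[0,0,1.5],[0,0,0]]
    - [[0,0,2],[0,0,0]]
    - [[0,0,2],[0,0,0]]

```text
time: 13.55
tool_pos: [492.3, 63.0, 116.4]
tcp_rot: [180.0, 0.0, 84.8]
ft_force: [-4.2, 0.0, 8.0]
finger_gap: 25.3
grip_force: 40.7
```

Contact; release and rise.

>>> jog_arm:
  rows:
    - [[0,0,-0.5],[0,0,0]]
    - [[0,0,-0.5],[0,0,0]]
    - [[0,0,-0.5],[0,0,0]]
  grip: 45

```text
time: 13.85
tool_pos: [492.1, 63.0, 115.6]
tcp_rot: [-180.0, 0.0, 84.8]
ft_force: [0.2, 0.0, -0.0]
finger_gap: 44.8
grip_force: 0.0
```

>>> jog_arm:
  rows:
    - [[0,0,-10],[0,0,0]]
    - [[0,0,-40],[0,0,0]]
    - [[0,0,-85],[0,0,0]]
    - [[0,0,-85],[0,0,0]]
    - [[0,0,-85],[0,0,0]]
    - [[0,0,-85],[0,0,0]]

```text
time: 14.45
tool_pos: [491.7, 63.0, 200.2]
tcp_rot: [-179.9, 0.0, 84.8]
ft_force: [0.4, -0.9, -0.3]
finger_gap: 45.1
grip_force: 0.0
```

Run:
```python
from h import *
s=r.sense();print(s['tool_pos'],s['tcp_rot'],frame(s['tool_pos']))
p,d,c,P=wrist('w6');W=cloud(d,c,P);X,Y,Z=frame(W)
cv2.imwrite('pics/w6b.png',cv2.resize(p[100:384],(800,444)))
for a,b in((98,116),(117,135)):
  q=(Z>136)&(Z<146)&(abs(X-482)<20)&(Y>a)&(Y<b);print('tab',X[q].min(),X[q].max(),np.percentile(Y[q],[2,50,98]),Z[q].mean())
q=(p.max(-1)<45)&(Y>0)&(Y<40)&(abs(X-483)<30)&(Z>30)&(Z<90);print('button',np.percentile(X[q],[2,98]),np.percentile(Y[q],[2,10,50,98]),np.percentile(Z[q],[2,98]))
```

```text
[491.69613462  62.99149693 200.19387277] [-1.79943970e+02  5.03043409e-03  8.47861281e+01] (np.float64(483.8696097901082), np.float64(107.71823524339479), array(200.19387277))
tab 472.5429602996358 497.9734276006123 [102.60923296 108.0735788  112.19987767] 141.33479071695396
tab 471.6152606795333 497.06708397099345 [119.93963536 125.45632401 129.82747874] 141.37932676314844
button [465.17496656 499.62745514] [19.44739782 21.34306317 27.0310938  28.93612028] [54.80605787 82.58648191]
```

View pics/w6b.png

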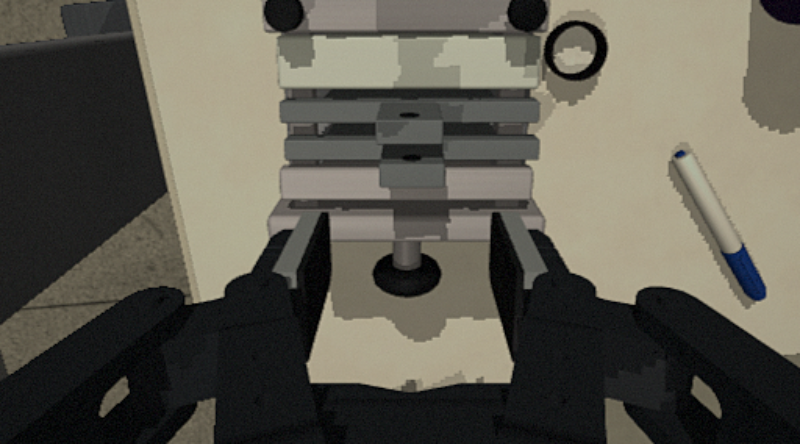

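>>> jog_arm:
  rows:
    - [[-35,-1,0],[0,0,0]]
    - [[-80,-1,0],[0,0,0]]
    - [[-115,-1,0],[0,0,0]]
    - [[-128,-1,15],[0,0,0]]
    - [[-128,-1,55],[0,0,0]]
    - [[-128,-1,100],[0,0,0]]
    - [[-128,-1,135],[0,0,0]]
    - [[-128,-1,149],[0,0,0]]
    - [[-128,-1,149],[0,0,0]]
    - [[-128,-1,149],[0,0,0]]
  grip: 0

```text
time: 15.5
tool_pos: [480.1, -64.2, 52.6]
tcp_rot: [180.0, -0.0, 84.8]
ft_force: [0.4, 0.2, -0.0]
finger_gap: -0.2
grip_force: 0.0
```

>>> jog_arm:
  rows:
    - [[6,0,0],[0,0,0]]
    - [[12,0,0],[0,0,0]]
    - [[18,0,0],[0,0,0]]
    - [[22,0,0],[0,0,0]]
    - [[24,0,0],[0,0,0]]
    - [[26,0,0],[0,0,0]]

```text
time: 16.1
tool_pos: [482.2, -38.6, 52.2]
tcp_rot: [180.0, 0.0, 84.8]
ft_force: [0.3, -3.1, 1.7]
finger_gap: 0.2
grip_force: 1.5
```

>>> jog_arm:
  rows:
    - [[2,0,0],[0,0,0]]
    - [[4,0,0],[0,0,0]]
    - [[6,0,0],[0,0,0]]
    - [[8,0,0],[0,0,0]]
    - [[8,0,0],[0,0,0]]

```text
time: 16.6
tool_pos: [482.9, -30.6, 52.0]
tcp_rot: [180.0, 0.0, 84.8]
ft_force: [1.2, -5.5, 2.8]
finger_gap: 0.0
grip_force: 2.4
```

>>> jog_arm:
  rows:
    - [[1,0,0],[0,0,0]]
    - [[2,0,0],[0,0,0]]
    - [[3,0,0],[0,0,0]]
    - [[4,0,0],[0,0,0]]
    - [[4,0,0],[0,0,0]]

```text
time: 17.1
tool_pos: [483.2, -26.9, 52.0]
tcp_rot: [180.0, 0.0, 84.8]
ft_force: [1.0, -6.3, 3.6]
finger_gap: -0.3
grip_force: 2.8
```

>>> jog_arm:
  rows:
    - [[0.5,0,0],[0,0,0]]
    - [[1,0,0],[0,0,0]]
    - [[1.5,0,0],[0,0,0]]
    - [[2,0,0],[0,0,0]]
    - [[2,0,0],[0,0,0]]

```text
time: 17.6
tool_pos: [483.4, -25.1, 52.0]
tcp_rot: [180.0, 0.0, 84.8]
ft_force: [1.5, -5.8, 3.8]
finger_gap: 0.2
grip_force: 3.2
```

>>> jog_arm:
  rows:
    - [[0.5,0,0],[0,0,0]]
    - [[1,0,0],[0,0,0]]
    - [[1.5,0,0],[0,0,0]]
    - [[2,0,0],[0,0,0]]
    - [[2,0,0],[0,0,0]]

```text
time: 18.1
tool_pos: [483.6, -23.4, 52.0]
tcp_rot: [180.0, 0.1, 84.8]
ft_force: [-0.3, -7.4, 3.6]
finger_gap: 0.2
grip_force: 4.1
```

>>> jog_arm:
  rows:
    - [[0.5,0,0],[0,0,0]]
    - [[1,0,0],[0,0,0]]
    - [[1,0,0],[0,0,0]]
    - [[1,0,0],[0,0,0]]

```text
time: 18.5
tool_pos: [483.6, -23.0, 52.0]
tcp_rot: [180.0, 0.1, 84.8]
ft_force: [-0.3, -10.7, 4.7]
finger_gap: -0.1
grip_force: 5.5
```

>>> jog_arm:
  rows:
    - [[0.5,0,0],[0,0,0]]
    - [[1,0,0],[0,0,0]]
    - [[1,0,0],[0,0,0]]
    - [[1,0,0],[0,0,0]]

```text
time: 18.9
tool_pos: [483.6, -22.9, 52.0]
tcp_rot: [180.0, 0.2, 84.8]
ft_force: [-0.5, -16.0, 3.5]
finger_gap: 0.0
grip_force: 7.9
```

Run:
```python
from h import *
print(frame(r.sense()['tool_pos']))
p,d,c,P=wrist('w7');W=cloud(d,c,P);X,Y,Z=frame(W)
for a,b in((105,124.5),(124.5,140)):
  q=(Z>136)&(Z<146)&(abs(X-483)<12)&(Y>a)&(Y<b);print('tab',np.percentile(Y[q],[2,50,98]),q.sum())
for s in(-1,1):
  q=(Z>97)&(Z<107)&(s*(X-483)>18)&(s*(X-483)<38)
  y=Y[q];print([(k,int(((y>=k)&(y<k+1)).sum()),round(float(np.median(Z[q][(y>=k)&(y<k+1)])),1) if ((y>=k)&(y<k+1)).any() else 0) for k in range(95,175)])
cv2.imwrite('pics/w7b.png',cv2.resize(p[0:240,130:390],(780,600*1*720//600//1*600//720),interpolation=cv2.INTER_CUBIC))
```

```text
(np.float64(483.67060820507254), np.float64(21.472852338464232), array(52.04837805))Traceback (most recent call last):
  File "<stdin>", line 5, in <module>
    return _quantile_unchecked(
        a, q, axis, out, overwrite_input, method, keepdims, weights)
    return _ureduce(a,
                    func=_quantile_ureduce_func,
    ...<5 lines>...
                    overwrite_input=overwrite_input,
                    method=method)
    r = func(a, **kwargs)
    result = _quantile(arr,
                       quantiles=q,
    ...<2 lines>...
                       out=out,
                       weights=wgt)
    slices_having_nans = np.isnan(arr[-1, ...])
                                  ~~~^^^^^^^^^
IndexError: index -1 is out of bounds for axis 0 with size 0
```

Run:
```python
from h import *
f=np.load('w7.npz');p=f['p'];c=r.camera_params('wrist');W=cloud(f['d'],c,f['P']);X,Y,Z=frame(W)
q=(Z>136)&(Z<146);print(q.sum(),Y[q].min() if q.any() else 0,Y[q].max() if q.any() else 0)
q=(Z>97)&(Z<107)&(abs(X-483)>16)&(abs(X-483)<40)
y=Y[q];print([(k,int(((y>=k)&(y<k+1)).sum())) for k in range(95,175)])
cv2.imwrite('pics/w7b.png',cv2.resize(p,(800,600),interpolation=cv2.INTER_CUBIC))
```

```text
5879 31.013640824639435 41.89131826909488
[(95, 0), (96, 0), (97, 0), (98, 0), (99, 171), (100, 1132), (101, 909), (102, 857), (103, 867), (104, 857), (105, 901), (106, 871), (107, 896), (108, 891), (109, 915), (110, 896), (111, 155), (112, 0), (113, 0), (114, 0), (115, 0), (116, 0), (117, 0), (118, 0), (119, 0), (120, 0), (121, 0), (122, 0), (123, 0), (124, 0), (125, 0), (126, 0), (127, 0), (128, 0), (129, 0), (130, 0), (131, 0), (132, 0), (133, 0), (134, 0), (135, 0), (136, 0), (137, 0), (138, 0), (139, 0), (140, 0), (141, 0), (142, 0), (143, 0), (144, 0), (145, 0), (146, 0), (147, 0), (148, 0), (149, 0), (150, 0), (151, 0), (152, 0), (153, 0), (154, 0), (155, 0), (156, 0), (157, 0), (158, 0), (159, 0), (160, 0), (161, 0), (162, 0), (163, 0), (164, 0), (165, 0), (166, 0), (167, 0), (168, 0), (169, 0), (170, 0), (171, 0), (172, 0), (173, 0), (174, 0)]
```

View pics/w7b.png

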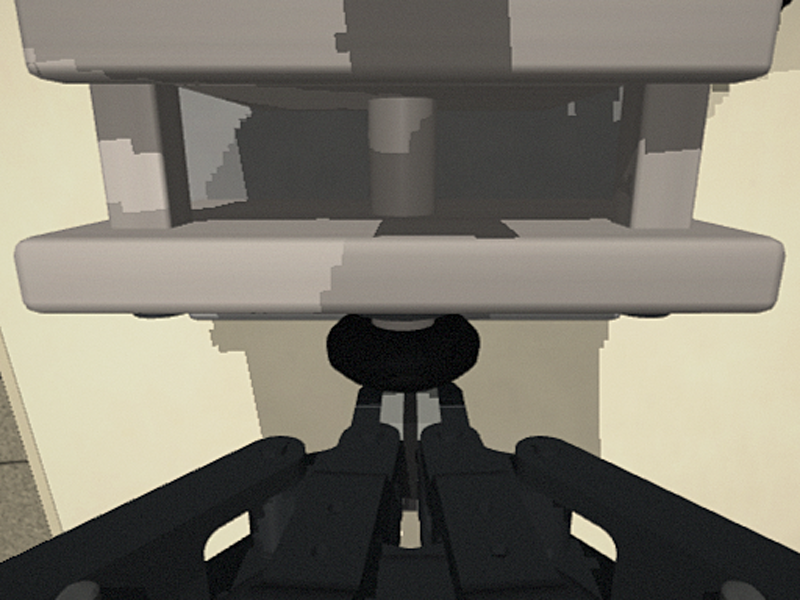

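Run:
```python
from h import *
print({k:np.round(r.sense()[k],1).tolist() for k in('time','ft_force','tool_pos')})
a=cv2.imread('pics/scene0.png')
p,d=r.snapshot('scene');c=r.camera_params('scene')
crop=lambda i:cv2.resize(i[165:255,235:330],(400,379),interpolation=cv2.INTER_CUBIC)
cv2.imwrite('pics/s2.png',np.hstack([crop(a),crop(p)]))
for D in(np.load('scene0.npy'),d):
  X,Y,Z=frame(cloud(D,c,c['pose']))
  q=(Z>94)&(Z<110)&(abs(X-483)>16)&(abs(X-483)<50)&(Y>75)&(Y<170);y=Y[q];print([(k,int(((y>=k)&(y<k+2)).sum())) for k in range(76,170,2)])
```

```text
{'time': 19.0, 'ft_force': [-1.0, -16.0, 4.4], 'tool_pos': [483.6, -22.9, 52.1]}
[(76, 8), (78, 0), (80, 0), (82, 6), (84, 11), (86, 17), (88, 16), (90, 16), (92, 12), (94, 16), (96, 24), (98, 22), (100, 0), (102, 0), (104, 0), (106, 0), (108, 0), (110, 0), (112, 0), (114, 0), (116, 0), (118, 0), (120, 0), (122, 0), (124, 0), (126, 0), (128, 0), (130, 0), (132, 0), (134, 3), (136, 11), (138, 18), (140, 15), (142, 15), (144, 17), (146, 14), (148, 18), (150, 15), (152, 16), (154, 11), (156, 15), (158, 13), (160, 4), (162, 14), (164, 10), (166, 13), (168, 13)]
[(76, 11), (78, 0), (80, 0), (82, 0), (84, 0), (86, 0), (88, 0), (90, 0), (92, 0), (94, 0), (96, 0), (98, 1), (100, 1), (102, 13), (104, 7), (106, 12), (108, 13), (110, 10), (112, 11), (114, 20), (116, 5), (118, 17), (120, 14), (122, 13), (124, 13), (126, 17), (128, 9), (130, 17), (132, 20), (134, 18), (136, 24), (138, 12), (140, 16), (142, 20), (144, 13), (146, 18), (148, 17), (150, 15), (152, 19), (154, 10), (156, 14), (158, 12), (160, 6), (162, 9), (164, 14), (166, 11), (168, 14)]
```

View pics/s2.png

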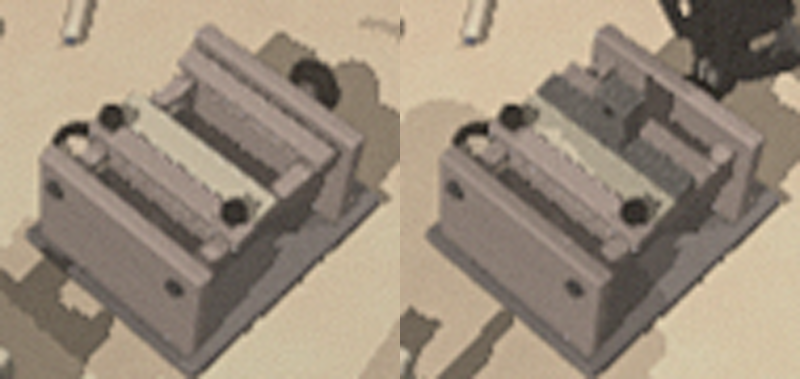

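Run:
```python
from h import *
c=r.camera_params('wrist')
for n in('w1','w4','w6','w7'):
  f=np.load(n+'.npz');X,Y,Z=frame(cloud(f['d'],c,f['P']))
  for nm,lo,hi in(('yoke',55,79),('ram',79.5,98.6 if n!='w7' else 113)):
    q=(Z>101.3)&(Z<107)&(abs(X-483)>16)&(abs(X-483)<40)&(Y>lo)&(Y<hi)
    if q.sum()>30: print(n,nm,np.percentile(Y[q],[0.5,2,10,90,98,99.5]).round(2),Z[q].mean().round(2),q.sum())
```

```text
w1 yoke [60.98 61.49 63.16 73.78 74.57 74.9 ] 104.34 822
w1 ram [81.85 82.37 83.82 96.02 97.19 97.76] 102.76 857
w4 yoke [61.44 61.79 63.23 73.87 74.57 74.93] 104.35 998
w4 ram [81.83 82.05 83.65 96.17 97.31 97.56] 102.74 1172
w6 yoke [61.1  61.49 62.87 73.82 74.48 74.69] 104.4 1052
w6 ram [82.33 82.56 83.84 95.89 97.09 97.25] 102.78 1224
w7 yoke [60.89 61.35 62.77 73.55 74.41 74.58] 104.43 8857
w7 ram [100.03 100.35 101.32 110.07 110.95 111.13] 102.73 9551
```

```bash
python3 -c "
from bench import r
print(r.sense()['ft_force']);print(r.hand_in())"
```

```text
[  0.19268116 -15.73680447   3.90069828]
the job is handed in; nothing more can be done
None
```

I hung two blanks in the gap, and the job is handed in with the arm still pushing the button at about 16 N; the head stopped at about 18.2 mm, short of its 20 mm end stop, so the pack should be tight (hand-in gave no verdict).

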